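# Load the sugar shaker through the one-way gate

## Task

Load the white sugar shaker into the steel one-way lane: stand it upright in the flared mouth, then slide it along the lane floor, not lifted over, through the sprung gate until it bears on the rubber buffer at the far end. Press it there for about half a second with roughly 10 N (never above 20 N), then let go without pulling it back, so that it stands upright in the lane and the gate has sprung shut behind it. Leave everything else where it is.

Things in the scene. Friction and masses are not known exactly. Their poses are not given: they have to be found in the camera images.
- shaker_center (a point): The loose white sugar shaker: a plain upright cylinder 49 mm in diameter up to 67 mm height, with a rounded 42 mm top, 88 mm tall in all, 0.15 to 0.3 kg. This point is on its axis, 44 mm above its underside. It stands on the worktop to the right of the lane. z is up when it stands.
- lane: Fixed steel one-way lane, open on top: floor plate 4 mm thick, 310 long, 80 wide; side walls 64 mm apart inside, tops 34 mm above the worktop. Origin on the worktop under the middle of the shut gate. +x is the loading direction (roughly to the robot's left), y across, z up. The walls run from the mouth to the buffer block, x = -100 to 168 mm.
- lane_mouth (a point): Point on top of the lane's floor, in the middle of its width, 65 mm before the gate (lane x = -65 mm): a good place to stand the shaker in the flared mouth.
- gate_mid (a point): Middle of the shut grey gate panel, at lane x = 0, 18 mm above the worktop. The panel is 60 mm long, its bottom 6 and top 31 mm above the worktop; its upright hinge is at lane y = +31 mm and it swings inward, to +x only. It clears the shaker and springs shut once the shaker's axis is past about lane x = +76 mm.
- gate (a joint): Angle of the sprung gate: 0 shut across the lane, grows as it is pushed inward to at most 1.45 rad (along the left wall). The spring always drives it back to 0, with 0.06 Nm when shut to 0.2 Nm when fully open; it cannot open outward.
- buffer: Grey buffer block fixed across the lane's far end; origin in the middle of its underside, at lane x = 182 mm; top 38 mm above the worktop. A bolt carries a round black rubber pad from it toward the gate (26 mm diameter, on the lane's axis, 22 mm above the worktop). This pose is the block's: the bolt's setting, and so the pad's place, is not measured.
- buffer_axis (a point): Point on the front face of the buffer block, on the pad's axis. The bolt's setting differs each time: the pad first touches when the shaker's axis is 50 to 80 mm before this point. The pad is sprung: 2 N at first, 2 N more per mm pushed in, hard stop after 16 mm. Released, it pushes the shaker back only the few mm it was pressed in.
- timer: Bystander, not to be disturbed: digital kitchen timer, 48x82x63 mm; origin at the middle of its underside.
- cinnamon: Bystander, not to be disturbed: spice jar with a pale cap, 47 diameter, 98 tall mm; origin at the middle of its underside.
- cocoa: Bystander, not to be disturbed: spice jar with a dark cap, 44 diameter, 105 tall mm; origin at the middle of its underside.
- cup: Bystander, not to be disturbed: clear plastic cup standing rim down, 73 diameter, 88 tall mm; origin at the middle of its underside.
- lids: Bystander, not to be disturbed: stack of clear dome lids, 80 diameter, 60 tall mm; origin at the middle of its underside.
- tape: Bystander, not to be disturbed: roll of packing tape lying flat, 61 diameter, 16 tall mm; origin at the middle of its underside.
- choc: Bystander, not to be disturbed: brown squeeze bottle, 40 diameter, 139 tall mm; origin at the middle of its underside.
There are look-alikes about, which are no part of the job. Leave any red or turquoise look-alike of the part that bears shaker_center alone.

How it is judged:
On the way, in this order (a step that is already met when the one before it is completed fails the run):
1. the shaker stands upright in the mouth of the lane, its axis 26 to 100 mm before the gate and within 8 mm of the middle, with the gate still shut (x of shaker_center in the frame of lane between -0.1 and -0.026 m and y of shaker_center in the frame of lane between -0.008 and 0.008 m and z of shaker_center in the frame of lane below 0.058 m and angle between shaker_center's own z axis and vertical below 0.12 rad and value of joint gate below 0.06 rad), for 0.1 s.
2. the shaker, low in the lane, holds the gate open by more than 0.6 rad (x of shaker_center in the frame of lane between 0 and 0.075 m and z of shaker_center in the frame of lane below 0.058 m and value of joint gate above 0.6 rad and contact force between shaker and lane above 0.3 N), for 0.1 s.
3. the shaker is pressed on the buffer with 6 N or more for 0.3 s (z of shaker_center in the frame of lane below 0.058 m and x of shaker_center in the frame of lane above 0.08 m and contact force between shaker and buffer above 6 N), for 0.3 s.
At the end, for the whole second after the job is handed in: The shaker stands upright (within 0.08 rad) and at rest on the lane floor between the gate and the buffer, its axis more than 76 mm beyond the gate line and within 12 mm of the lane's middle; the gate is shut (under 0.06 rad) (x of shaker_center in the frame of lane between 0.076 and 0.14 m and y of shaker_center in the frame of lane between -0.012 and 0.012 m and z of shaker_center in the frame of lane between 0.044 and 0.052 m and angle between shaker_center's own z axis and vertical below 0.08 rad and linear speed of shaker below 0.01 m/s and value of joint gate below 0.06 rad); the robot touches nothing.
It fails at once if the shaker is pressed on the buffer with more than 20 N (contact force between shaker and buffer above 20 N).
It fails at once if the shaker is pressed on the lane (floor, walls, gate and buffer together) with more than 25 N (contact force between shaker and lane above 25 N).
It fails at once if the shaker is lifted more than 10 mm off the lane's floor at or beyond the gate (it must not go over the gate) (x of shaker_center in the frame of lane between -0.02 and 0.2 m and y of shaker_center in the frame of lane between -0.06 and 0.06 m and z of shaker_center in the frame of lane above 0.058 m).
It fails at once if the shaker tips over (angle between shaker_center's own z axis and vertical above 0.5 rad).
It fails at once if a bystander is shifted by more than 30 mm (distance of any of timer, cinnamon, cocoa, cup, lids, tape, choc from where it was at the start of the episode above 0.03 m).
It also fails if it takes over 69 s, if anything falls off the work surface, if the arm or the gripper's body presses on something with over 40 N, if the wrist force passes 120 N, or if a joint passes its speed limit or range.

## Robot

A 7-joint arm with a two-finger parallel gripper is mounted at the origin on a cart in front of the work surface, level with it; the furniture and walls round the work are solid. World frame = base frame: x ahead of the robot, y to its left, z up, the work surface at z = 0. Lengths are in m, angles in rad, forces in N, time in s.
With the tool pointing down it reaches from about 0.4 to 0.85 m from the base axis. Payload 10.4 kg.
Tool frame: the origin (TCP) lies between the finger pads; the fingertips stand 25 mm ahead of it and the grasp point (between the pads) lies 6 mm ahead of it; z points along the fingers, y is the line along which they close (so a half turn about z gives the same grasp; the last joint's range is limited). The gripper opens to 85 mm and grips with 20 to 120 N. Pads are 22 mm wide; open, the fingers measure 114 mm over their backs; the gripper's body (76 mm by 85 mm) begins 54 mm behind the grasp point. The pads swing forward as they close: fully open they stand 13 mm farther back than shut.
Start: joints at [1.091, 0.332, -0.065, 1.46, 0.022, 1.35, -0.088], TCP at [0.276, -0.561, 0.256] pointing down, gripper open.
Joint ranges: [-2.6, 2.6], [-0.5, 2.12], [-1.47, 1.34], [0.16, 2.42], [-1.27, 4.41], [0.06, 2.06], [-2.6, 2.6]. Speed limits (rad/s): [2.22, 2.22, 2.79, 2.79, 3.14, 3.14, 3.14].

## Interface

Orientations are given as a rotation vector (axis times angle).
In Python, from plant import bot gives the robot as it stands. The module is installed in compiled form; this text tells all that it offers.
- The arm moves only by the shell command python3 -m pendant 'ROWS' [OPENING] [FORCE]. ROWS is JSON, a list of rows, each a list of 2 entries, a list of its own where there are three numbers: the shift along the tool's x, y, z in mm, then the turn about the tool's z in rad. In form: [[[x, y, z], turn], ...]. A call has 1 to 5 rows; each row is the pose to reach, as a shift and turn from the pose commanded when the call began, along the tool's axes at that moment; what a row does not reach only later rows make up. A row lasts 1/12 s, in which the tool goes at most 41.7 mm and 7.16 degrees, less where a joint would pass 70% of its speed; a pose out of reach is approached as far as the arm can. A call with a gripper value outside its range is refused whole. OPENING is the closure, from 0 (fully open) to 1 (shut), set as the call begins (- or left out, the last holds). The fingers move at their own pace and stop on an object; FORCE is the grip in N (left out, the last holds). Time passes only in rows, so rows that repeat a pose let the fingers close. It gives the time, the measured TCP pose, the force, the opening and the grip force at its end, in the units of the state.
- bot.read_state(): the state, without advancing time (a new reading comes with each control period).
- bot.snapshot(name): name is "side" or "top"; returns the picture (384x512x3 uint8, blue, green, red); there is no depth.
- bot.calibration(name): a dict with "fx", "fy", "cx", "cy" (pixels), "view" (4x4, takes a point from world to camera coordinates). Camera axes: x right, y down, z forward; pixel columns grow to the right and rows downward; lengths in m; the calibration is good to about 2 mm. A picture is of the moment at which its call begins. calibration takes no time and is no camera call.
- bot.hand_in(): hands the job in; it is judged then, once.
Trained networks look in the newest picture that a camera, given by its name, has taken for a name from the list of things; names that differ only in an ending like _2 or _b are one class to them, and where a whole thing is asked for, a point or a joint stands for the part that bears it (a point fixed in the world has none). Each returns a list of dicts, best first, with "conf" (0 to 1); they miss things now and then, are a little off and sometimes report something else, mostly with a low value. They report only what shows in the picture. A call takes as long as a camera call. They do not tell look-alikes from the thing itself.
- bot.silhouettes(query, camera): "mask" (384x512 bool, what is visible of it) and "rect" ([centre column, centre row, width, height] in pixels, round what is visible of it).
The state is a dict: "time": time; "joint_pos": joint angles; "joint_vel": joint speeds; "joint_efforts": joint torques, N m; "eef_pos": TCP position; "ee_rot": TCP orientation; "ft_force": force on the tool from outside, world axes, zero at the start; "wrist_torque": the same for the moment, N m; "finger_gap": finger opening in m; "grasp_force": force on a finger pad.
Only numpy, scipy, OpenCV 4.12 (cv2) and the standard library are available. Lean on these libraries where they do the work, as an engineer would, in place of code of your own. Each camera call takes 0.05 s, during which the arm holds its last target. There are 200 camera calls.

## Working session

There is one attempt and no reset: what is moved stays moved. The work goes in short steps, Python scripts to look and compute and a shell command to move; the robot and the scene stay as the last step left them, time stands still between calls to the robot, and variables do not carry over. Pictures are saved under pics/ and viewed, at most 10 in all, crops included, and the job is handed in when it is done.

```bash
mkdir -p pics
cat > h.py <<'E'
import numpy as np,cv2
from plant import bot
def cal(n):
    c=bot.calibration(n);return c,np.array(c["view"])
def proj(n,p):
    c,V=cal(n);q=V@np.r_[p,1];return np.array([c["fx"]*q[0]/q[2]+c["cx"],c["fy"]*q[1]/q[2]+c["cy"]])
def atz(n,u,v,z):
    c,V=cal(n);R=V[:3,:3];t=V[:3,3];o=-R.T@t
    d=R.T@np.array([(u-c["cx"])/c["fx"],(v-c["cy"])/c["fy"],1]);return o+d*(z-o[2])/d[2]
E
python3 - <<'E'
from h import *
s=bot.read_state();print({k:np.round(v,3).tolist() for k,v in s.items()})
for n in("side","top"):
    cv2.imwrite(f"pics/{n}0.png",bot.snapshot(n))
    c,V=cal(n);print(n,c["fx"],np.round(-V[:3,:3].T@V[:3,3],3))
    for q,z in(("shaker_center",.044),("lane",0),("gate",.018),("buffer",.038)):
        for d in bot.silhouettes(q,n):print(q,round(d["conf"],2),np.round(d["rect"]),np.round(atz(n,*d["rect"][:2],z),3))
E
```

```text
{'time': 0.0, 'joint_pos': [1.091, 0.333, -0.065, 1.461, 0.022, 1.35, -0.088], 'joint_vel': [-0.002, -0.002, -0.001, 0.001, -0.001, 0.001, 0.001], 'joint_efforts': [0.002, -62.544, 0.05, -39.16, 0.016, 0.01, 0.0], 'eef_pos': [0.275, -0.561, 0.256], 'ee_rot': [-3.059, -0.711, 0.001], 'ft_force': [0.241, 0.927, 1.785], 'wrist_torque': [-0.013, -0.021, -0.021], 'grasp_force': 0.0, 'finger_gap': 0.085}
side 349.99900821588807 [0.19  0.86  0.881]
shaker_center 0.78 [280. 152.  13.  22.] [ 0.487 -0.361  0.044]
shaker_center 0.75 [286. 176.  10.  27.] [ 0.422 -0.199  0.044]
shaker_center 0.7 [294. 165.  17.  20.] [ 0.41  -0.279  0.044]
lane 0.79 [260. 233.  65.  73.] [ 0.443  0.075 -0.   ]
top 424.1325827676124 [ 0.335 -0.052  1.321]
shaker_center 0.71 [325. 240.  18.  17.] [ 0.41  -0.294  0.044]
shaker_center 0.63 [293. 233.  19.  20.] [ 0.431 -0.198  0.044]
shaker_center 0.57 [105. 222.  32.  28.] [0.473 0.367 0.044]
shaker_center 0.55 [351. 216.  20.  18.] [ 0.481 -0.377  0.044]
lane 0.69 [205. 232. 104.  46.] [0.443 0.071 0.   ]
lane 0.67 [135. 183.  18.  18.] [0.598 0.293 0.   ]
buffer 0.8 [173. 222.  26.  19.] [0.469 0.164 0.038]
```

View pics/side0.png

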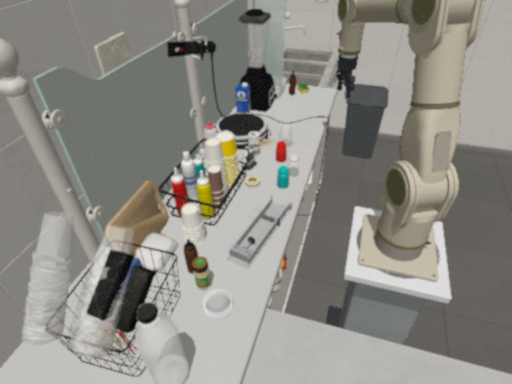

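View pics/top0.png

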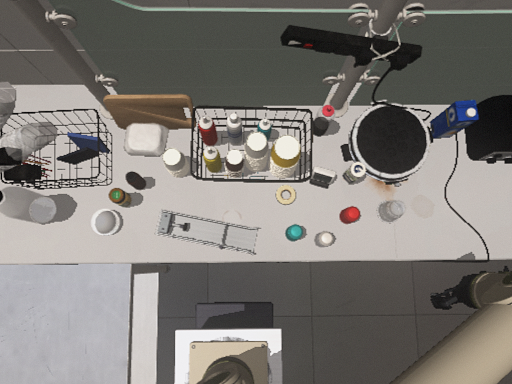

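The white shaker candidates are top (325,240) / side (294,165), which is plain white on the worktop. The look-alikes are the turquoise one at top (294,232) / side (284,177), the red one at top (350,215) / side (281,152), and a pale jar at top (357,172). The lane runs from the buffer at top (165,222) to the mouth at (257,240). I choose top (325,240) and check it in a crop.

Run:
```python
from h import *
t=cv2.imread("pics/top0.png");s=cv2.imread("pics/side0.png")
a=cv2.resize(t[200:260,145:345],None,fx=4,fy=4,interpolation=cv2.INTER_CUBIC)
b=cv2.resize(s[140:270,220:310],None,fx=2.7,fy=2.7,interpolation=cv2.INTER_CUBIC)
o=np.zeros((a.shape[0]+b.shape[0],800,3),np.uint8);o[:240]=a;o[240:,:b.shape[1]]=b
c=cv2.resize(s[195:270,225:300],(345,345),interpolation=cv2.INTER_CUBIC);o[240:585,260:605]=c
cv2.imwrite("pics/c1.png",o)
for n in("top","side"):
    bot.snapshot(n)
    for d in bot.silhouettes("lane",n)[:1]:
        m=d["mask"].astype(np.uint8);r=cv2.minAreaRect(cv2.findNonZero(m));print(n,r,np.round([atz(n,*p,.02)[:2] for p in cv2.boxPoints(r)],3).tolist())
    for q in("buffer","gate_mid","cup","lids","timer","cinnamon","tape","choc","cocoa"):
        print(n,q,[(round(d["conf"],2),np.round(d["rect"],1).tolist(),np.round(atz(n,*d["rect"][:2],.03),3).tolist()) for d in bot.silhouettes(q,n)[:2]])
    for d in bot.silhouettes("shaker_center",n):print(n,np.round(d["rect"],1),np.round(atz(n,*d["rect"][:2],.044),3))
```

```text
top ((206.3851318359375, 231.9781494140625), (101.32119750976562, 28.347484588623047), 10.784297943115234) [[0.428, 0.224], [0.514, 0.21], [0.452, -0.096], [0.368, -0.079]]
top buffer [(0.58, [174.8, 221.6, 28.5, 19.6], [0.472, 0.16, 0.03])]
top gate_mid [(0.91, [205.1, 230.8, 105.1, 47.5], [0.443, 0.067, 0.03]), (0.67, [355.9, 172.8, 25.1, 22.9], [0.62, -0.401, 0.03])]
top cup [(0.81, [392.7, 210.6, 28.6, 21.3], [0.5, -0.509, 0.03]), (0.3, [284.8, 196.6, 19.1, 18.1], [0.546, -0.178, 0.03])]
top lids [(0.85, [104.8, 222.7, 30.6, 29.8], [0.47, 0.373, 0.03])]
top timer [(0.83, [323.0, 179.7, 30.7, 24.3], [0.598, -0.298, 0.03])]
top cinnamon [(0.67, [354.0, 175.4, 21.7, 21.0], [0.611, -0.395, 0.03])]
top tape [(0.65, [284.1, 196.8, 20.8, 19.5], [0.546, -0.176, 0.03])]
top choc [(0.77, [133.2, 182.8, 21.3, 17.5], [0.594, 0.291, 0.03]), (0.55, [322.4, 177.2, 26.4, 23.9], [0.606, -0.296, 0.03])]
top cocoa [(0.57, [117.8, 199.4, 18.9, 18.0], [0.542, 0.336, 0.03])]
top [294.1 233.7  18.8  20.6] [ 0.431 -0.202  0.044]
top [324.6 240.9  19.5  15.7] [ 0.408 -0.293  0.044]
top [351.  213.7  19.8
[... 416 characters left out ...]
side lids [(0.97, [216.7, 304.2, 31.6, 33.4], [0.471, 0.39, 0.03])]
side timer [(0.65, [251.9, 141.9, 12.7, 25.7], [0.636, -0.423, 0.03]), (0.55, [247.6, 160.5, 14.1, 17.4], [0.608, -0.279, 0.03])]
side cinnamon [(0.63, [287.1, 135.7, 14.2, 23.2], [0.495, -0.518, 0.03]), (0.53, [251.2, 141.9, 11.0, 25.5], [0.639, -0.422, 0.03])]
side tape [(0.65, [253.6, 180.8, 14.6, 12.5], [0.541, -0.155, 0.03])]
side choc [(0.8, [188.2, 255.5, 18.3, 34.6], [0.622, 0.258, 0.03])]
side cocoa [(0.81, [202.4, 275.6, 15.7, 33.1], [0.548, 0.314, 0.03])]
side [294.1 166.2  14.5  19.5] [ 0.407 -0.274  0.044]
side [286.2 176.6  13.3  25. ] [ 0.421 -0.198  0.044]
side [280.5 152.7  14.8  24.7] [ 0.484 -0.353  0.044]
```

View pics/c1.png

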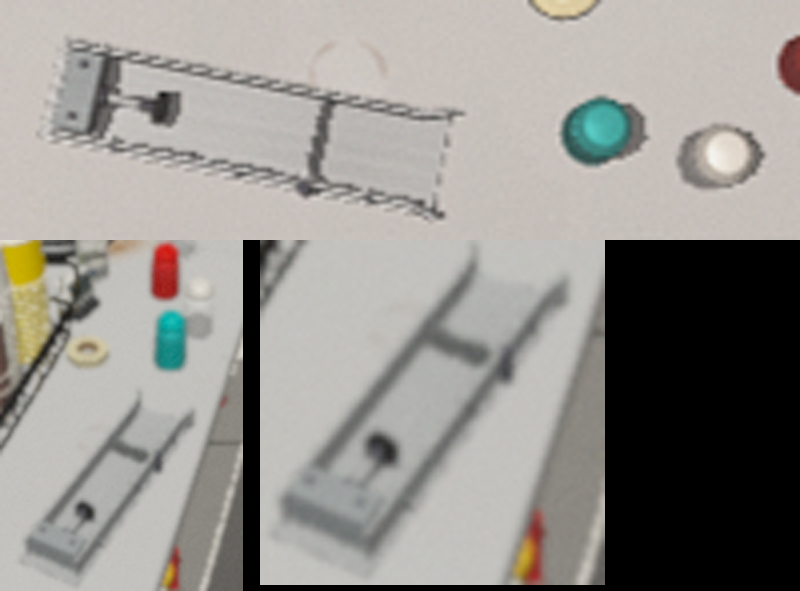

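The crop shows the white shaker at top (326,239), with turquoise to its left and red at the right edge. The gate lies across crop (330,100)–(307,187), the hinge knob is at (307,187) and the black pad at crop (165,106). Next I fit the shaker and lane poses to the known sizes.

```bash
cat > fit.py <<'E'
from h import *
from scipy.optimize import least_squares
a=np.linspace(0,2*np.pi,24)
def cyl(x,y,z0=0):
    return [np.array([x+r*np.cos(t),y+r*np.sin(t),z0+z]) for r,z in((.0245,0),(.0245,.067),(.021,.078),(.012,.088)) for t in a]
def box(n,x,y,z0=0):
    q=np.array([proj(n,p) for p in cyl(x,y,z0)]);lo,hi=q.min(0),q.max(0);return np.r_[(lo+hi)/2,hi-lo]
E
python3 - <<'E'
from fit import *
obs={"white":((324.6,240.9,19.5,15.7),(294.1,166.2,14.5,19.5)),"teal":((294.1,233.7,18.8,20.6),(286.2,176.6,13.3,25)),"red":((351,213.7,19.8,17.3),(280.5,152.7,14.8,24.7))}
for k,(t,s) in obs.items():
    for nm,w in(("both",(1,1)),("top",(1,0)),("side",(0,1))):
        r=least_squares(lambda p:np.r_[w[0]*(box("top",*p)-t)[:2],w[1]*(box("side",*p)-s)[:2]],[.42,-.28])
        print(k,nm,np.round(r.x,4),np.round(box("top",*r.x)-t,1),np.round(box("side",*r.x)-s,1))
# lane from top crop points (crop -> px), lane coords
C=lambda u,v:np.array([145+(u+.5)/4-.5,200+(v+.5)/4-.5])
pts=[((0,.031,.034),C(307,187)),((0,-.029,.031),C(330,100)),((.182,0,.038),C(82,92)),((.150,-.033,.034),C(118,59)),((.01,-.033,.034),C(318,97)),((.15,.033,.034),C(118,150)),((.02,.033,.034),C(280,180))]
def L(p,q):c,s=np.cos(p[2]),np.sin(p[2]);return np.array([p[0]+c*q[0]-s*q[1],p[1]+s*q[0]+c*q[1],q[2]])
n_=lambda p:np.array([-np.sin(p[2]),np.cos(p[2])])
def res(p):
    o=[]
    for i,(q,u) in enumerate(pts):
        e=atz("top",*u,q[2])[:2]-L(p,q)[:2]
        o+= list(e) if i<3 else [e@n_(p)]
    return np.array(o)*1000
r=least_squares(res,[.43,.05,1.4]);print(np.round(r.x,4),np.round(res(r.x),1))
P=r.x
for nm,q in(("mouth",(-.065,0,.004)),("buf",(.168,0,.022))):print(nm,np.round(L(P,q),4))
# pad
print("pad lane x", [(np.linalg.inv([[np.cos(P[2]),-np.sin(P[2])],[np.sin(P[2]),np.cos(P[2])]])@(atz("top",*C(u,v),z)[:2]-P[:2])).round(4) for u,v,z in((178,108,.022),(165,94,.035))])
def draw(n,x0,x1,y0,y1,f):
    im=cv2.resize(cv2.imread(f"pics/{n}0.png")[y0:y1,x0:x1],None,fx=f,fy=f,interpolation=cv2.INTER_CUBIC)
    pr=lambda w:tuple(int(v) for v in (proj(n,w)-[x0,y0]+.5)*f)
    for y in(.032,-.032):cv2.line(im,pr(L(P,(-.07,y,.034))),pr(L(P,(.168,y,.034))),(0,0,255),1)
    cv2.line(im,pr(L(P,(0,.031,.031))),pr(L(P,(0,-.029,.031))),(0,255,0),1)
    for y in(-.02,.02):cv2.line(im,pr(L(P,(.168,y,.038))),pr(L(P,(.196,y,.038))),(255,0,0),1)
    w=least_squares(lambda p:np.r_[(box("top",*p)-obs["white"][0])[:2],(box("side",*p)-obs["white"][1])[:2]],[.42,-.28]).x
    for z,rr in((0,.0245),(.067,.0245),(.078,.021)):
        cv2.polylines(im,[np.array([pr((w[0]+rr*np.cos(t),w[1]+rr*np.sin(t),z)) for t in np.linspace(0,6.28,24)])],1,(255,0,255),1)
    return im
A=draw("top",145,345,200,260,4);B=draw("side",225,310,150,270,3)
o=np.zeros((600,800,3),np.uint8);o[:240]=A;o[240:600,:255]=B
cv2.imwrite("pics/c2.png",o)
E
```

```text
white both [ 0.4085 -0.2915] [-0.8 -0.2  0.7  1.8] [ 0.5 -1.7 -1.7  3.4]Traceback (most recent call last):
  File "<stdin>", line 5, in <module>
    return func(*args, **kwargs)
    vector_fun = VectorFunction(
        fun_wrapped,
    ...<6 lines>...
        workers=workers
    )
    self.J, dct = approx_derivative(
                  ~~~~~~~~~~~~~~~~~^
        self.fun_wrapped, self.x, f0=self.f, **finite_diff_options
        ^^^^^^^^^^^^^^^^^^^^^^^^^^^^^^^^^^^^^^^^^^^^^^^^^^^^^^^^^^
    )
    ^
    J, _nfev = _dense_difference(fun_wrapped, x0, f0, h,
               ~~~~~~~~~~~~~~~~~^^^^^^^^^^^^^^^^^^^^^^^^
                             use_one_sided, method,
                             ^^^^^^^^^^^^^^^^^^^^^^
                             mf)
                             ^^^
    df = [f_eval - f0 for f_eval in f_evals]
                                    ^^^^^^^
    f = np.atleast_1d(self.fun(x, *self.args, **self.kwargs))
                      ~~~~~~~~^^^^^^^^^^^^^^^^^^^^^^^^^^^^^^
    return np.atleast_1d(self.fun(x))
                         ~~~~~~~~^^^
    return self.f(x, *self.args, **self.kwargs)
           ~~~~~~^^^^^^^^^^^^^^^^^^^^^^^^^^^^^^
  File "<stdin>", line 5, in <lambda>
  File "fit.py", line 7, in box
    q=np.array([proj(n,p) for p in cyl(x,y,z0)]);lo,hi=q.min(0),q.max(0);return np.r_[(lo+hi)/2,hi-lo]
                ~~~~^^^^^
  File "h.py", line 6, in proj
    c,V=cal(n);q=V@np.r_[p,1];return np.array([c["fx"]*q[0]/q[2]+c["cx"],c["fy"]*q[1]/q[2]+c["cy"]])
        ~~~^^^
  File "h.py", line 4, in cal
    c=bot.calibration(n);return c,np.array(c["view"])
ValueError: time passes only in moves, steps and waits
```

```bash
sed -i 's/^def cal(n):/from functools import lru_cache\n@lru_cache\ndef cal(n):/' h.py
cat >> fit.py <<'E'
P0=None
def L(p,q):c,s=np.cos(p[2]),np.sin(p[2]);return np.array([p[0]+c*q[0]-s*q[1],p[1]+s*q[0]+c*q[1],q[2]])
def inlane(p,w):
    c,s=np.cos(p[2]),np.sin(p[2]);d=np.array(w)[:2]-p[:2];return np.array([c*d[0]+s*d[1],-s*d[0]+c*d[1]])
C=lambda u,v:np.array([145+(u+.5)/4-.5,200+(v+.5)/4-.5])
E
python3 - <<'E'
from fit import *
obs={"white":((324.6,240.9,19.5,15.7),(294.1,166.2,14.5,19.5)),"teal":((294.1,233.7,18.8,20.6),(286.2,176.6,13.3,25)),"red":((351,213.7,19.8,17.3),(280.5,152.7,14.8,24.7))}
W={}
for k,(t,s) in obs.items():
    for nm,w in(("top",(1,0)),("side",(0,1)),("both",(1,1))):
        r=least_squares(lambda p:np.r_[w[0]*(box("top",*p)-t)[:2],w[1]*(box("side",*p)-s)[:2]],[.42,-.28],diff_step=1e-3)
        print(k,nm,np.round(r.x,4),np.round(box("top",*r.x)-t,1),np.round(box("side",*r.x)-s,1))
    W[k]=r.x
pts=[((0,.031,.034),C(307,187)),((0,-.029,.031),C(330,100)),((.182,0,.038),C(82,92)),((.150,-.033,.034),C(118,59)),((.01,-.033,.034),C(318,97)),((.15,.033,.034),C(118,150)),((.02,.033,.034),C(280,180))]
n_=lambda p:np.array([-np.sin(p[2]),np.cos(p[2])])
def res(p):
    o=[]
    for i,(q,u) in enumerate(pts):
        e=atz("top",*u,q[2])[:2]-L(p,q)[:2]
        o+= list(e) if i<3 else [e@n_(p)]
    return np.array(o)*1000
r=least_squares(res,[.43,.05,1.4]);print(np.round(r.x,4),np.round(res(r.x),1))
P=r.x
for nm,q in(("mouth",(-.065,0,.004)),("buf",(.168,0,.022))):print(nm,np.round(L(P,q),4))
print("pad",[inlane(P,atz("top",*C(u,v),z)).round(4) for u,v,z in((178,108,.022),(165,94,.035))])
def draw(n,x0,x1,y0,y1,f):
    im=cv2.resize(cv2.imread(f"pics/{n}0.png")[y0:y1,x0:x1],None,fx=f,fy=f,interpolation=cv2.INTER_CUBIC)
    pr=lambda w:tuple(int(v) for v in (proj(n,w)-[x0,y0]+.5)*f)
    for y in(.032,-.032):cv2.line(im,pr(L(P,(-.07,y,.034))),pr(L(P,(.168,y,.034))),(0,0,255),1)
    cv2.line(im,pr(L(P,(0,.031,.031))),pr(L(P,(0,-.029,.031))),(0,255,0),1)
    for y in(-.02,.02):cv2.line(im,pr(L(P,(.168,y,.038))),pr(L(P,(.196,y,.038))),(255,0,0),1)
    w=W["white"]
    for z,rr in((0,.0245),(.067,.0245),(.078,.021)):
        cv2.polylines(im,[np.array([pr((w[0]+rr*np.cos(t),w[1]+rr*np.sin(t),z)) for t in np.linspace(0,6.28,24)])],1,(255,0,255),1)
    return im
A=draw("top",145,345,200,260,4);B=draw("side",225,310,150,270,3)
o=np.zeros((600,800,3),np.uint8);o[:240]=A;o[240:600,:255]=B
cv2.imwrite("pics/c2.png",o)
E
```

```text
white top [ 0.408 -0.294] [0.  0.  0.7 1.8] [ 0.8 -2.1 -1.7  3.4]
white side [ 0.408  -0.2792] [-4.9  0.1  0.5  1.8] [ 0.   0.  -1.6  3.5]
white both [ 0.4085 -0.2915] [-0.8 -0.2  0.7  1.8] [ 0.5 -1.7 -1.7  3.4]
teal top [ 0.4306 -0.2022] [ 0.   0.  -0.2 -2.8] [-2.1 -0.1 -0.3 -1.4]
teal side [ 0.4224 -0.2038] [ 0.6  2.7 -0.1 -2.9] [-0.   0.  -0.2 -1.4]
teal both [ 0.4275 -0.2028] [ 0.2  1.  -0.2 -2.9] [-1.3 -0.1 -0.3 -1.4]
red top [ 0.4902 -0.378 ] [0.  0.  1.6 1.2] [ 0.1 -2.6 -3.1 -2.8]
red side [ 0.4855 -0.3585] [-6.3  1.6  1.2  1.2] [-0.   0.  -3.  -2.6]
red both [ 0.4895 -0.3753] [-0.9  0.2  1.5  1.2] [ 0.1 -2.2 -3.1 -2.8]
[0.4287 0.0093 1.3644] [-3.3  2.   3.9 -3.   2.1  0.4  0.7 -0.7  2.3  0.5]
mouth [ 0.4154 -0.0543  0.004 ]
buf [0.4632 0.1738 0.022 ]
pad [array([ 0.1113, -0.0054]), array([ 0.1214, -0.0131])]
```

View pics/c2.png

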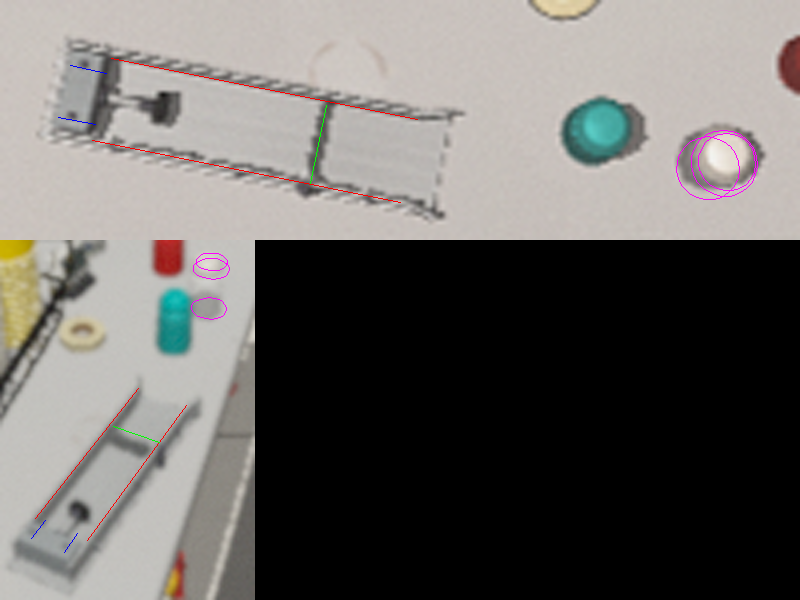

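The overlay matches the shaker in both views. The lane fits well in the top view but sits some pixels off in the side view, so I check that enlarged.

Run:
```python
from fit import *
P=[.4287,.0093,1.3644]
x0,x1,y0,y1,f=225,300,194,266,8
s=cv2.resize(cv2.imread("pics/side0.png")[y0:y1,x0:x1],None,fx=f,fy=f,interpolation=cv2.INTER_CUBIC)
pr=lambda w:tuple(int(v) for v in (proj("side",w)-[x0,y0]+.5)*f)
for y in(.032,-.032):
  cv2.line(s,pr(L(P,(-.07,y,.034))),pr(L(P,(.168,y,.034))),(0,0,255),1)
cv2.line(s,pr(L(P,(0,.031,.031))),pr(L(P,(0,-.029,.031))),(0,255,0),1)
cv2.line(s,pr(L(P,(0,.031,.006))),pr(L(P,(0,-.029,.006))),(0,255,0),1)
for x in(.168,.196):cv2.line(s,pr(L(P,(x,.035,.038))),pr(L(P,(x,-.035,.038))),(255,0,0),1)
cv2.imwrite("pics/c3.png",s)
```

```text
(no output)
```

View pics/c3.png

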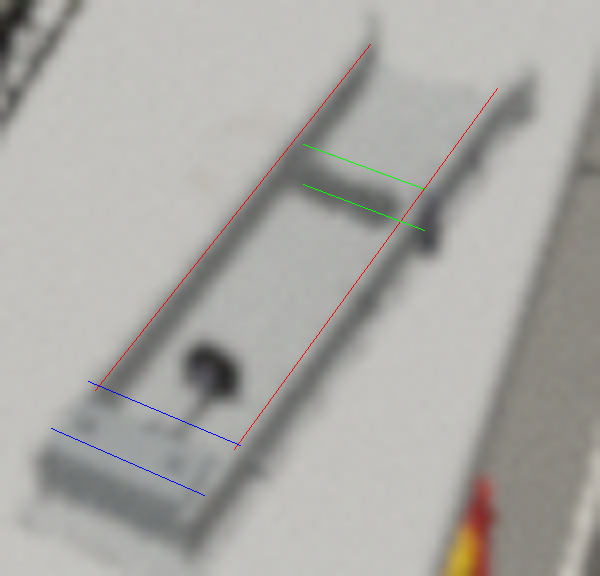

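The side view at 8x shows the walls agreeing laterally within 1 px. The lane lies about 2 px (~4 mm) further along than fitted, with the gate top at crop (300,160)–(405,205) and the block centre at (140,455). I take the lane as (0.4305, 0.012, yaw 1.364) and the white shaker as about (0.412, -0.2925). Moving above it.

```bash
python3 -m pendant '[[[38,-28,10],0],[[76,-56,25],0],[[112,-84,40],0],[[148,-112,55],0],[[184,-138,70],0]]' 0 30
```

```text
time: 2.12
eef_pos: [0.3664, -0.3814, 0.1963]
ee_rot: [3.059, 0.711, 0.0]
ft_force: [0.9, 0.0, -0.2]
finger_gap: 0.0856
grasp_force: 0.0
```

```bash
python3 -m pendant '[[[30,-22,15],0],[[57,-42,30],0],[[57,-42,30],0],[[57,-42,30],0]]' 0 30
python3 - <<'E'
from fit import *
s=bot.read_state();print(s["time"],np.round(s["eef_pos"],4),np.round(s["ee_rot"],3))
from scipy.spatial.transform import Rotation as R
d=R.from_rotvec(s["ee_rot"]).inv().apply(np.array([.412,-.2925,.064])-s["eef_pos"]);print(np.round(d*1000,1))
for n in("top","side"):
    cv2.imwrite(f"pics/{n}1.png",bot.snapshot(n))
o=np.hstack([cv2.resize(cv2.imread("pics/top1.png")[190:270,280:370],(400,356)),cv2.resize(cv2.imread("pics/side1.png")[130:210,260:350],(400,356))])
cv2.imwrite("pics/c4.png",o)
E
```

```text
time: 2.45
eef_pos: [0.3992, -0.3183, 0.166]
ee_rot: [-3.058, -0.717, 0.001]
ft_force: [-0.2, -0.8, 0.6]
finger_gap: 0.0856
grasp_force: 0.0
2.45 [ 0.3992 -0.3183  0.166 ] [-3.058e+00 -7.170e-01  1.000e-03]
[ 22.9 -17.4 102. ]
```

View pics/c4.png

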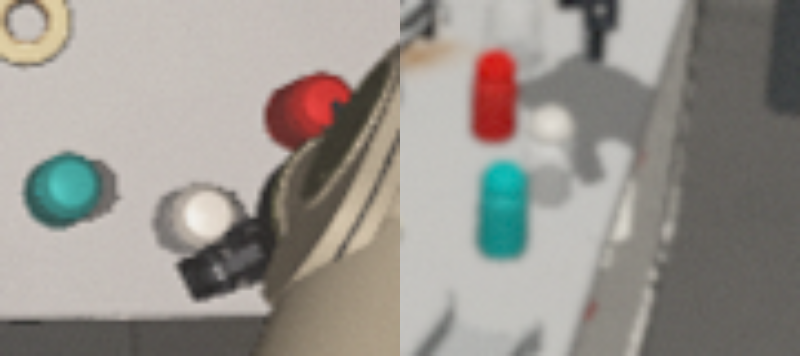

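The top crop shows the white dome at (210,213) with its body at (195,220), and the fingers still short of it at (225,268). Teal and red are clear. I refine the shaker position from the dome.

Run:
```python
from fit import *
k=400/90
T=lambda u,v:(280+(u+.5)/k-.5,190+(v+.5)/4.45-.5)
S=lambda u,v:(260+(u-400+.5)/k-.5,130+(v+.5)/4.45-.5)
print("dome",atz("top",*T(211,213),.082).round(4),atz("side",*S(551,122),.075).round(4))
print("bodybox",atz("top",*T(200,218),.044).round(4),"base",atz("side",*S(550,190),.012).round(4))
s=bot.read_state();print(s["time"],np.round(s["eef_pos"],4))
```

```text
dome [ 0.4158 -0.2933  0.082 ] [ 0.4147 -0.2925  0.075 ]
bodybox [ 0.4149 -0.2932  0.044 ] base [ 0.4086 -0.2749  0.012 ]
2.55 [ 0.3983 -0.3212  0.167 ]
```

```bash
python3 -m pendant '[[[14,-9,20],0],[[27,-18,40],0],[[27,-18,40],0],[[27,-18,40],0]]' 0 30
python3 - <<'E'
from plant import bot
import numpy as np
from scipy.spatial.transform import Rotation as R
s=bot.read_state();d=R.from_rotvec(s["ee_rot"]).inv().apply(np.array([.415,-.293,.064])-s["eef_pos"]);print(s["time"],np.round(d*1000,1))
E
```

```text
time: 2.88
eef_pos: [0.4143, -0.2928, 0.1262]
ee_rot: [-3.059, -0.71, 0.001]
ft_force: [-0.0, 0.3, 1.4]
finger_gap: 0.0853
grasp_force: 0.0
2.8833 [ 0.6  0.6 62.2]
```

Aligned. Descend and close.

```bash
python3 -m pendant '[[[0,0,25],0],[[0,0,50],0],[[0,0,61],0],[[0,0,61],0],[[0,0,61],0]]' 0 30; python3 -m pendant '[[[0,0,0],0],[[0,0,0],0],[[0,0,0],0],[[0,0,0],0],[[0,0,0],0]]' 0.7 25;python3 -m pendant '[[[0,0,0],0],[[0,0,0],0],[[0,0,0],0],[[0,0,0],0]]' 0.7 25
```

```text
time: 3.3
eef_pos: [0.4147, -0.2933, 0.0663]
ee_rot: [3.06, 0.709, -0.0]
ft_force: [0.5, -0.2, 0.2]
finger_gap: 0.0853
grasp_force: 0.0
time: 3.72
eef_pos: [0.4153, -0.2925, 0.0667]
ee_rot: [3.059, 0.711, 0.001]
ft_force: [-1.9, 1.8, 7.9]
finger_gap: 0.0479
grasp_force: 24.8
time: 4.05
eef_pos: [0.4153, -0.2925, 0.0667]
ee_rot: [3.059, 0.711, 0.001]
ft_force: [-2.5, 1.7, 5.8]
finger_gap: 0.0477
grasp_force: 24.8
```

```bash
python3 -m pendant '[[[0,0,-30],0],[[0,0,-65],0],[[0,0,-100],0],[[0,0,-120],0],[[0,0,-120],0]]'; python3 -m pendant '[[[12,-24,0],0],[[27,-54,0],0],[[45,-90,0],0],[[63,-126,0],0],[[81,-161,0],0]]';python3 -m pendant '[[[14,-28,0],0],[[27,-54,0],0],[[27,-54,0],0],[[27,-54,0],0]]'
```

```text
time: 4.47
eef_pos: [0.4168, -0.2934, 0.1907]
ee_rot: [3.054, 0.71, 0.008]
ft_force: [1.0, 0.2, -2.4]
finger_gap: 0.0477
grasp_force: 28.1
time: 4.88
eef_pos: [0.4156, -0.1102, 0.1847]
ee_rot: [-3.06, -0.711, 0.002]
ft_force: [1.3, 1.2, -2.4]
finger_gap: 0.0476
grasp_force: 28.0
time: 5.22
eef_pos: [0.4165, -0.0504, 0.185]
ee_rot: [3.059, 0.716, -0.001]
ft_force: [0.0, -0.5, -2.7]
finger_gap: 0.0478
grasp_force: 28.0
```

```bash
python3 -m pendant '[[[0,0,0],0.11],[[0,0,0],0.22],[[0,0,0],0.33],[[0,0,0],0.44],[[0,0,0],0.55]]';python3 -m pendant '[[[0,0,30],0.11],[[0,0,60],0.11],[[0,0,60],0.11],[[0,0,60],0.11]]'
python3 - <<'E'
from fit import *
from scipy.spatial.transform import Rotation as R
s=bot.read_state();M=R.from_rotvec(s["ee_rot"]).as_matrix();print(s["time"],np.round(s["eef_pos"],4),M.round(3)[:2].tolist(),"tool y angle",np.arctan2(-M[1,1],-M[0,1]),np.arctan2(M[1,1],M[0,1]),s["finger_gap"])
for n in("top","side"):
    cv2.imwrite(f"pics/{n}2.png",bot.snapshot(n))
    print([(round(d["conf"],2),np.round(d["rect"],1)) for d in bot.silhouettes("shaker_center",n)])
o=np.hstack([cv2.resize(cv2.imread("pics/top2.png")[195:265,150:280],(520,280)),cv2.resize(cv2.imread("pics/side2.png")[170:270,220:320],(280,280))])
cv2.imwrite("pics/c5.png",o)
E
```

```text
time: 5.63
eef_pos: [0.4165, -0.053, 0.1849]
ee_rot: [3.138, -0.158, -0.002]
ft_force: [-0.7, 0.1, -2.3]
finger_gap: 0.0477
grasp_force: 28.0
time: 5.97
eef_pos: [0.4157, -0.0523, 0.1246]
ee_rot: [-3.125, 0.319, 0.006]
ft_force: [0.8, 0.7, -2.1]
finger_gap: 0.0477
grasp_force: 27.8
5.9667 [ 0.4157 -0.0523  0.1246] [[0.979, -0.202, -0.004], [-0.202, -0.979, 0.001]] tool y angle 1.3673638600226659 -1.7742287935671275 0.04765833985221379
[(0.54, array([350.4, 215.4,  20.5,  16.1])), (0.46, array([294.4, 232.2,  18.9,  22.5]))]
[(0.77, array([278.9, 190.9,  16.3,  21.1])), (0.4, array([289.6, 181.6,   3.3,  16.6]))]
```

View pics/c5.png

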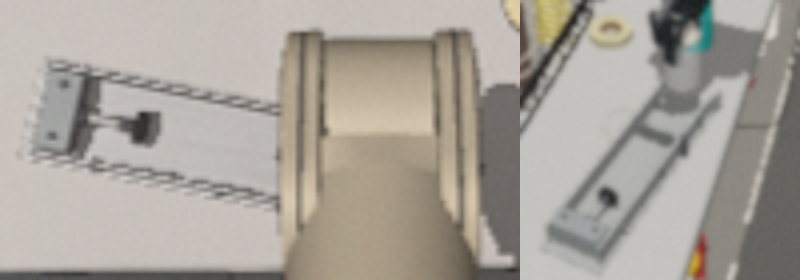

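The top view is blocked by the arm, and the side crop shows the shaker over the mouth, its base at about (682,105). I check its lateral alignment relative to the lane in the side picture.

Run:
```python
from fit import *
P=[.4305,.012,1.364]
n="side";w=[.4157,-.0523]
q=np.array([proj(n,p) for p in cyl(*w,.058)]);print("pred shaker cols",q.min(0),q.max(0))
print("lane err of tcp",inlane(P,w))
x0,x1,y0,y1,f=225,300,165,240,8
s=cv2.resize(cv2.imread("pics/side2.png")[y0:y1,x0:x1],None,fx=f,fy=f,interpolation=cv2.INTER_CUBIC)
pr=lambda w:tuple(int(v) for v in (proj(n,w)-[x0,y0]+.5)*f)
for y in(.032,-.032):cv2.line(s,pr(L(P,(-.07,y,.034))),pr(L(P,(.168,y,.034))),(0,0,255),1)
cv2.line(s,pr(L(P,(-.1,0,.004))),pr(L(P,(.1,0,.004))),(0,255,255),1)
cv2.line(s,pr(L(P,(0,.031,.031))),pr(L(P,(0,-.029,.031))),(0,255,0),1)
for z in(.058,.125):cv2.polylines(s,[np.array([pr((w[0]+.0245*np.cos(t),w[1]+.0245*np.sin(t),z)) for t in a])],1,(255,0,255),1)
cv2.imwrite("pics/c6.png",s)
```

```text
pred shaker cols [271.07855562 176.28679561] [285.43051739 202.50707694]
lane err of tcp [-0.06596883  0.00128223]
```

View pics/c6.png

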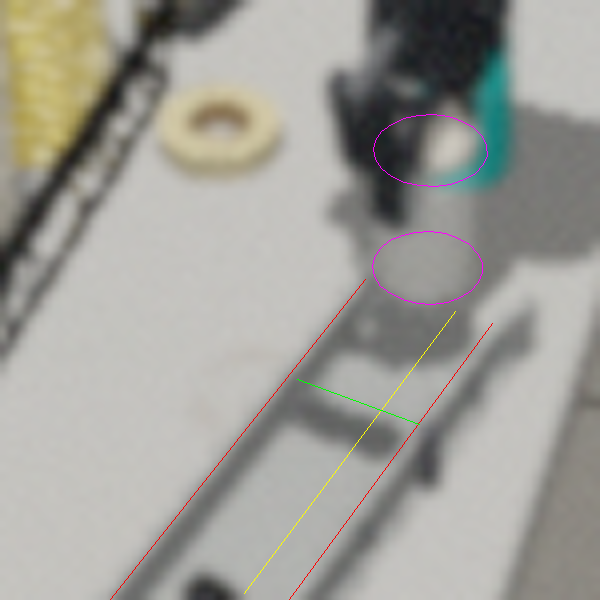

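The shaker and the lane walls show the same small image bias, so the lateral error is at most 2 mm. Descending.

```bash
python3 -m pendant '[[[1,0,20],0],[[1,0,38],0],[[1,0,48],0],[[1,0,48],0],[[1,0,48],0]]'; python3 -m pendant '[[[0,0,2],0],[[0,0,3],0],[[0,0,3],0]]'
```

```text
time: 6.58
eef_pos: [0.4182, -0.0519, 0.0781]
ee_rot: [-3.125, 0.318, -0.0]
ft_force: [0.4, 0.4, -1.6]
finger_gap: 0.0478
grasp_force: 27.9
time: 6.83
eef_pos: [0.4183, -0.052, 0.0751]
ee_rot: [3.125, -0.319, 0.002]
ft_force: [-0.6, 0.5, -3.9]
finger_gap: 0.0476
grasp_force: 27.9
```

```bash
python3 -m pendant '[[[0,0,1],0],[[0,0,2],0],[[0,0,2],0]]';python3 -m pendant '[[[0,0,1],0],[[0,0,1],0],[[0,0,1],0]]';python3 -m pendant '[[[0,0,1],0],[[0,0,1],0],[[0,0,1],0]]'
```

```text
time: 7.08
eef_pos: [0.4179, -0.0519, 0.0725]
ee_rot: [3.125, -0.319, 0.0]
ft_force: [-0.3, 0.0, -2.4]
finger_gap: 0.0478
grasp_force: 27.9
time: 7.33
eef_pos: [0.4179, -0.0519, 0.0715]
ee_rot: [3.125, -0.319, -0.0]
ft_force: [-0.5, -0.5, -3.0]
finger_gap: 0.0482
grasp_force: 27.9
time: 7.58
eef_pos: [0.4181, -0.0518, 0.0708]
ee_rot: [3.125, -0.319, 0.001]
ft_force: [-2.1, 0.5, 2.9]
finger_gap: 0.0478
grasp_force: 28.3
```

Floor contact is at the expected height. Slide along the lane (tool -y).

```bash
python3 -m pendant '[[[0,-6,0],0],[[0,-12,0],0],[[0,-18,0],0],[[0,-24,0],0],[[0,-30,0],0]]';python3 -m pendant '[[[0,-5,0],0],[[0,-10,0],0],[[0,-15,0],0],[[0,-20,0],0],[[0,-25,0],0]]'
```

```text
time: 8.0
eef_pos: [0.4243, -0.022, 0.0707]
ee_rot: [3.125, -0.318, 0.001]
ft_force: [-1.5, -3.9, 3.8]
finger_gap: 0.0479
grasp_force: 28.5
time: 8.42
eef_pos: [0.4288, 0.0006, 0.0707]
ee_rot: [3.122, -0.32, -0.001]
ft_force: [-4.2, -14.8, 10.9]
finger_gap: 0.0478
grasp_force: 29.2
```

```bash
python3 -m pendant '[[[0,0,0],0],[[0,0,0],0]]'
python3 - <<'E'
from fit import *
from scipy.spatial.transform import Rotation as R
s=bot.read_state();M=R.from_rotvec(s["ee_rot"]).as_matrix();print(np.round(s["wrist_torque"],2),"tool F",(M.T@s["ft_force"]).round(1),inlane([.4305,.012,1.364],s["eef_pos"]))
cv2.imwrite("pics/side3.png",bot.snapshot("side"))
cv2.imwrite("pics/c7.png",cv2.resize(cv2.imread("pics/side3.png")[165:265,215:315],(600,600),interpolation=cv2.INTER_CUBIC))
E
```

```text
time: 8.58
eef_pos: [0.429, 0.0014, 0.0707]
ee_rot: [3.124, -0.319, -0.0]
ft_force: [-1.8, -6.8, 8.7]
finger_gap: 0.0478
grasp_force: 28.9
[-2.    0.61  0.06] tool F [-0.4  7.  -8.7] [-0.0107254  -0.00069713]
```

View pics/c7.png

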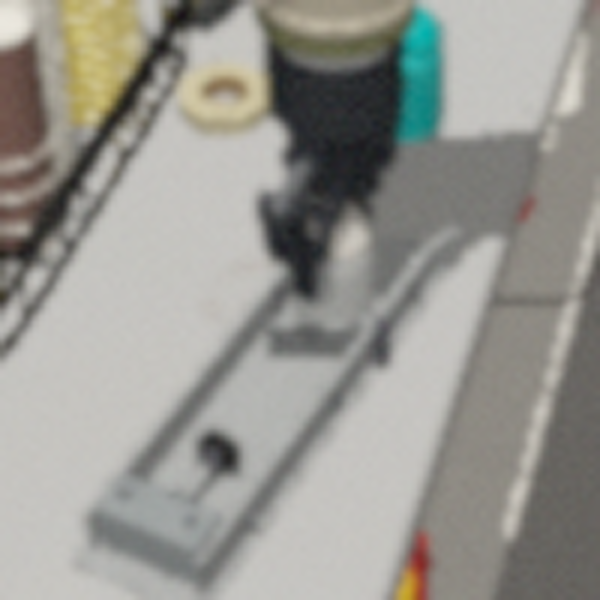

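The shaker stands in the lane against the gate at crop (345,330), upright and between the walls. The downward press has built up to about 10 N, so I ease it and go more slowly.

```bash
python3 -m pendant '[[[0,0,-0.7],0],[[0,0,-0.7],0]]';python3 -m pendant '[[[0,-3,0],0],[[0,-6,0],0],[[0,-9,0],0],[[0,-12,0],0],[[0,-15,0],0]]'
```

```text
time: 8.8
eef_pos: [0.4287, 0.0016, 0.0709]
ee_rot: [3.125, -0.319, -0.001]
ft_force: [0.5, -6.0, -0.9]
finger_gap: 0.0477
grasp_force: 28.0
time: 9.22
eef_pos: [0.4324, 0.0154, 0.0711]
ee_rot: [3.123, -0.32, 0.001]
ft_force: [3.9, -10.2, -1.6]
finger_gap: 0.0478
grasp_force: 28.1
```

```bash
python3 -m pendant '[[[0,-3,0],0],[[0,-6,0],0],[[0,-9,0],0],[[0,-12,0],0],[[0,-15,0],0]]';python3 -m pendant '[[[0,-3,0],0],[[0,-6,0],0],[[0,-9,0],0],[[0,-12,0],0],[[0,-15,0],0]]'
```

```text
time: 9.63
eef_pos: [0.436, 0.031, 0.0713]
ee_rot: [3.125, -0.32, 0.003]
ft_force: [5.5, -6.3, -2.4]
finger_gap: 0.0477
grasp_force: 28.0
time: 10.05
eef_pos: [0.4388, 0.0462, 0.0712]
ee_rot: [-3.125, 0.319, -0.002]
ft_force: [5.6, -4.0, -3.1]
finger_gap: 0.0477
grasp_force: 28.0
```

```bash
python3 -m pendant '[[[0,-3,0],0],[[0,-6,0],0],[[0,-9,0],0],[[0,-12,0],0],[[0,-15,0],0]]';python3 -m pendant '[[[0,-3,0],0],[[0,-6,0],0],[[0,-9,0],0],[[0,-12,0],0],[[0,-15,0],0]]';python3 -m pendant '[[[0,-2,0],0],[[0,-4,0],0],[[0,-6,0],0],[[0,-8,0],0],[[0,-10,0],0]]'
```

```text
time: 10.47
eef_pos: [0.4421, 0.0603, 0.0713]
ee_rot: [3.125, -0.319, 0.003]
ft_force: [6.0, -10.7, -1.5]
finger_gap: 0.0479
grasp_force: 28.1
time: 10.88
eef_pos: [0.4454, 0.0758, 0.0715]
ee_rot: [-3.124, 0.319, -0.004]
ft_force: [3.9, -1.8, -2.7]
finger_gap: 0.0476
grasp_force: 28.0
time: 11.3
eef_pos: [0.4463, 0.0857, 0.0713]
ee_rot: [-3.125, 0.318, -0.0]
ft_force: [3.2, -1.8, -0.9]
finger_gap: 0.0481
grasp_force: 28.1
```

```bash
python3 -m pendant '[[[0,-2,0],0],[[0,-4,0],0],[[0,-6,0],0],[[0,-8,0],0],[[0,-8,0],0]]';python3 -m pendant '[[[0,-1,0],0],[[0,-2,0],0],[[0,-3,0],0],[[0,-4,0],0],[[0,-4,0],0]]'
```

```text
time: 11.72
eef_pos: [0.4472, 0.0933, 0.071]
ee_rot: [3.125, -0.318, -0.002]
ft_force: [0.9, -1.3, 1.3]
finger_gap: 0.0477
grasp_force: 28.3
time: 12.13
eef_pos: [0.4485, 0.0974, 0.0711]
ee_rot: [-3.125, 0.318, 0.0]
ft_force: [0.1, -0.5, -1.7]
finger_gap: 0.0479
grasp_force: 28.1
```

```bash
python3 -m pendant '[[[0,-1,0],0],[[0,-2,0],0],[[0,-3,0],0],[[0,-3,0],0]]';python3 -m pendant '[[[0,-1,0],0],[[0,-2,0],0],[[0,-3,0],0],[[0,-3,0],0]]'
```

```text
time: 12.47
eef_pos: [0.4492, 0.1003, 0.0712]
ee_rot: [-3.125, 0.318, -0.0]
ft_force: [-0.3, -0.0, -2.8]
finger_gap: 0.0478
grasp_force: 28.0
time: 12.8
eef_pos: [0.4498, 0.1027, 0.0712]
ee_rot: [3.125, -0.319, -0.0]
ft_force: [-0.5, -2.3, -1.5]
finger_gap: 0.0479
grasp_force: 28.0
```

```bash
python3 -m pendant '[[[0,-1,0],0],[[0,-2,0],0],[[0,-2,0],0]]';python3 -m pendant '[[[0,-1,0],0],[[0,-2,0],0],[[0,-2,0],0]]'
```

```text
time: 13.05
eef_pos: [0.4501, 0.1043, 0.0712]
ee_rot: [3.124, -0.319, -0.0]
ft_force: [-1.7, -4.0, -0.6]
finger_gap: 0.0478
grasp_force: 28.1
time: 13.3
eef_pos: [0.4504, 0.1057, 0.0711]
ee_rot: [3.123, -0.32, -0.001]
ft_force: [-1.9, -7.9, 1.5]
finger_gap: 0.0478
grasp_force: 28.3
```

```bash
python3 -m pendant '[[[0,-1,0],0],[[0,-1.5,0],0],[[0,-1.5,0],0]]';python3 -m pendant '[[[0,0,0],0],[[0,0,0],0],[[0,0,0],0],[[0,0,0],0]]'
```

```text
time: 13.55
eef_pos: [0.4507, 0.1067, 0.0711]
ee_rot: [3.123, -0.32, -0.001]
ft_force: [-3.0, -8.6, 3.0]
finger_gap: 0.0478
grasp_force: 28.4
time: 13.88
eef_pos: [0.4507, 0.1066, 0.0712]
ee_rot: [3.123, -0.32, -0.001]
ft_force: [-2.3, -9.3, 2.3]
finger_gap: 0.048
grasp_force: 28.4
```

```bash
python3 -m pendant '[[[0,-1,0],0],[[0,-1,0],0],[[0,-1,0],0],[[0,-1,0],0],[[0,-1,0],0]]';python3 -m pendant '[[[0,0,0],0],[[0,0,0],0],[[0,0,0],0],[[0,0,0],0]]'
```

```text
time: 14.3
eef_pos: [0.4508, 0.1073, 0.0711]
ee_rot: [3.122, -0.321, -0.002]
ft_force: [-2.7, -10.2, 4.3]
finger_gap: 0.0479
grasp_force: 28.5
time: 14.63
eef_pos: [0.4508, 0.1073, 0.0711]
ee_rot: [3.122, -0.321, -0.002]
ft_force: [-2.1, -10.0, 3.5]
finger_gap: 0.048
grasp_force: 28.5
```

Pressed at about 10 N. Release and go straight up.

```bash
python3 -m pendant '[[[0,0,0],0],[[0,0,0],0],[[0,0,0],0],[[0,0,0],0],[[0,0,0],0]]' 0 20;python3 -m pendant '[[[0,0,0],0],[[0,0,0],0],[[0,0,0],0]]'
```

```text
time: 15.05
eef_pos: [0.4513, 0.1098, 0.0714]
ee_rot: [-3.125, 0.318, -0.001]
ft_force: [-0.5, 0.4, -0.1]
finger_gap: 0.0854
grasp_force: 0.0
time: 15.3
eef_pos: [0.4511, 0.1094, 0.0712]
ee_rot: [-3.125, 0.318, -0.0]
ft_force: [-0.5, 1.2, -0.2]
finger_gap: 0.0857
grasp_force: 0.0
```

```bash
python3 -m pendant '[[[0,0,-10],0],[[0,0,-30],0],[[0,0,-60],0],[[0,0,-95],0],[[0,0,-130],0]]';python3 -m pendant '[[[0,30,0],0],[[0,65,0],0],[[0,100,0],0],[[0,135,0],0],[[0,170,0],0]]';python3 -m pendant '[[[0,30,0],0],[[0,60,0],0],[[0,60,0],0],[[0,60,0],0]]'
python3 - <<'E'
from fit import *
for n in("top","side"):cv2.imwrite(f"pics/{n}4.png",bot.snapshot(n))
print(bot.read_state()["time"])
o=np.hstack([cv2.resize(cv2.imread("pics/top4.png")[195:265,150:270],(480,280),interpolation=cv2.INTER_CUBIC),cv2.resize(cv2.imread("pics/side4.png")[180:270,220:310],(280,280),interpolation=cv2.INTER_CUBIC)])
cv2.imwrite("pics/c8.png",o)
E
```

```text
time: 15.72
eef_pos: [0.4505, 0.1096, 0.2032]
ee_rot: [-3.125, 0.317, 0.001]
ft_force: [1.3, 0.0, -0.3]
finger_gap: 0.0856
grasp_force: 0.0
time: 16.13
eef_pos: [0.4162, -0.0586, 0.2023]
ee_rot: [3.125, -0.318, 0.002]
ft_force: [0.3, 0.1, -0.5]
finger_gap: 0.0855
grasp_force: 0.0
time: 16.47
eef_pos: [0.4044, -0.1171, 0.2019]
ee_rot: [-3.125, 0.323, -0.001]
ft_force: [0.0, 1.1, 0.6]
finger_gap: 0.0853
grasp_force: 0.0
16.5667
```

View pics/c8.png

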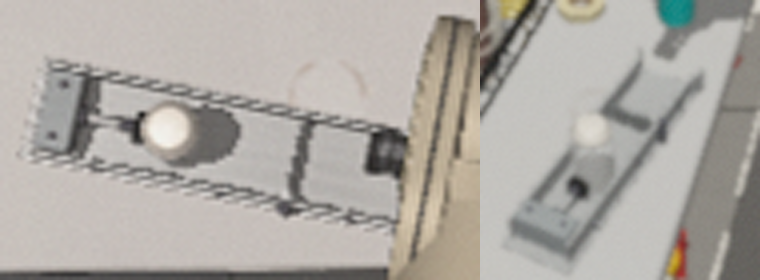

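The picture shows the shaker upright at the pad (crop (168,130)) between the walls. The gate is shut across the lane at (300,165), and the arm is clear.

```bash
python3 -c "
from plant import bot
print(bot.hand_in())"
```

```text
the job is handed in; nothing more can be done
None
```

I slid the white shaker through the gate, pressed it on the buffer at about 10 N and released it; the last picture showed it upright at the pad with the gate shut, and I handed the job in, though no verdict came back.

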